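# Set the eggs steaming in the rice cooker

### The job

Start the rice cooker so that the eggs inside get steamed: push the front of its open lid down until the catch clicks and holds it shut, then press the oblong steam key at the left of the sloping panel, then the large round start key at the right of the panel. Use only gentle pushes of the fingertips, take hold of nothing and lift nothing, do not press the small square cancel key, and leave the cooker and the things round it standing where they are.

Things in the scene. Friction and masses are not known exactly. Their poses are not given: they have to be found in the camera images.
- cooker: white rice cooker, 310 long (x) x 244 wide (y) x 186 mm high with the lid shut, 3 kg, standing loose. Origin: on the worktop under its middle; x points from the panel at its front (the robot's side) to the lid's hinge at its rear, y to its left, z up. Be gentle: more than 30 N between fingers and cooker counts as rough
- lid (a joint): angle of the lid about its rear hinge, rad: 0 shut, starts 0.45 to 0.75 open, ends at 1.0. Well open it stays where it is left; below about 0.3 a spring lifts it again to about there unless the catch holds it. Pushing it down takes about 5 N at the front; below about 0.07 rad the catch in the middle of its front edge adds some 6 N, then snaps over, and the lid stays within 0.01 rad of shut
- lid_hinge (a point): middle of the lid's hinge line, which runs along the cooker's y axis; on the cooker at x = +135, y = 0, z = +137 mm. The lid is a shallow white dome 228 long x 242 wide x 45 mm high
- lid_press (a point): the spot to push on the lid: on its upper face, midway across, 42 mm behind its front edge; 182 mm from the hinge line along the lid and 42 mm square to it (on the cooker at x = -47, y = 0, z = +179 mm when shut). Its z axis is square to the lid's base and points out of the lid
- release_pad (a point): top of the lid-release pad, a flat grey bar 50 wide (y) x 17 mm, at the top of the panel just in front of the lid's front edge; pressing it frees the lid again
- steam_key_top (a point): middle of the top of the steam key: oblong grey key 32 wide (y) x 19 mm at the left end (+y) of the dark panel, left of the display. The panel slopes 14 degrees down to the cooker's front; this frame's z points out of the key, square to the panel. The key tops stand about 4 mm over the dark panel and 104 mm over the worktop
- steam_key (a joint): travel of the steam key, m: 0 up, 0.004 fully down. Springs back when let go; starts to move at 1.2 N, fully down at 4 N. Pressed when more than 2.5 mm down
- start_key_top (a point): middle of the top of the start key: round grey key 27 mm across at the right end of the panel (-y side), the only round one; same height and slope as the steam key, 160 mm from it
- start_key (a joint): travel of the start key, m, as for the steam key
- cancel_key (a joint): travel of the cancel key, m, as for the steam key: a small square grey key, 16 x 16 mm, between the display and the start key, 46 mm from the start key's middle; not to be pressed
- salt_shaker: glass salt shaker with a steel top, 44 mm across, 90 mm high, standing to the right of the cooker; origin under its middle. Leave alone
- spice_jar: spice jar with a dark cap, 40 mm across, 105 mm high, standing to the right of the cooker; origin under its middle. Leave alone
- egg_timer: wind-up kitchen timer, 66 mm across, 62 mm high, standing to the left of the cooker; origin under its middle. Leave alone
- teaspoon: teaspoon, 130 mm long, lying to the right of the cooker; origin under its middle. Leave alone

How it is judged:
On the way, in this order (a step that is already met when the one before it is completed fails the run):
1. the lid is pushed shut (value of joint lid below 0.025 rad), for 0.2 s.
2. the steam key is pressed with the lid shut (value of joint steam_key above 0.0025 m and value of joint lid below 0.025 rad), for 0.05 s.
3. the start key is pressed with the lid shut (value of joint start_key above 0.0025 m and value of joint steam_key below 0.0008 m and value of joint lid below 0.025 rad), for 0.05 s.
At the end, for the whole second after the job is handed in: the lid is caught shut (within 0.025 rad), all keys are up again (within 0.8 mm), the cooker stands level and within 30 mm of where it stood, and the salt shaker, spice jar, timer and teaspoon are within 30 mm of where they were (value of joint lid below 0.025 rad and value of joint each of steam_key, start_key, cancel_key below 0.0008 m and distance of each of cooker, salt_shaker, spice_jar, egg_timer, teaspoon from where it was at the start of the episode below 0.03 m and angle between cooker's own z axis and vertical below 0.03 rad and linear speed of cooker below 0.01 m/s); the robot touches nothing.
It fails at once if the cancel key is pressed (value of joint cancel_key above 0.002 m).
It fails at once if the start key is pressed while the lid is up (value of joint start_key above 0.0025 m and value of joint lid above 0.06 rad).
It fails at once if the lid or a key is pushed roughly (more than 30 N), or the lid is slammed (faster than 2.5 rad/s) (contact force between the fingers and cooker above 30 N or velocity of joint lid below -2.5 rad/s).
It fails at once if the cooker is lifted, tipped or shoved away (distance of cooker from where it was at the start of the episode above 0.04 m or height (world z) of cooker above 0.012 m or angle between cooker's own z axis and vertical above 0.08 rad).
It fails at once if a thing beside the cooker is lifted, carried or knocked away (distance of any of salt_shaker, spice_jar, egg_timer, teaspoon from where it was at the start of the episode above 0.03 m).
It also fails if it takes over 48 s, if anything falls off the work surface, if the arm or the gripper's body presses on something with over 40 N, if the wrist force passes 120 N, or if a joint passes its speed limit or range.

### The arm

A 6-joint arm with a two-finger parallel gripper is mounted at the origin on a cart in front of the work surface, level with it; the furniture and walls round the work are solid. World frame = base frame: x ahead of the robot, y to its left, z up, the work surface at z = 0. Lengths are in m, angles in rad, forces in N, time in s.
With the tool pointing down it reaches from about 0.35 to 0.975 m from the base axis. Payload 4.9 kg.
Tool frame: the origin (TCP) lies on the centre line of the jaws, within the pads' length; the fingertips stand env.finger_overhang ahead of it and the grasp point (between the pads) lies 6 mm ahead of it (env.finger_overhang is the distance from the TCP to the fingertips, in m); z points along the fingers, y is the line along which they close (so a half turn about z gives the same grasp; the last joint's range is limited). The gripper opens to 85 mm and grips with 20 to 120 N. Pads are 22 mm wide; open, the fingers measure 114 mm over their backs; the gripper's body (76 mm by 85 mm) begins 54 mm behind the grasp point. The pads swing forward as they close: fully open they stand 13 mm farther back than shut.
Start: joints at [1.121, 0.053, 1.613, -0, 1.476, -0.119], TCP at [0.203, 0.591, 0.256] pointing down, gripper open.
Joint ranges: [-3.01, 3.01], [-1.01, 2.22], [0.06, 2.58], [-1.02, 4.17], [0.09, 2.62], [-3.14, 3.14]. Speed limits (rad/s): [2.57, 2.57, 3.14, 3.14, 3.14, 3.14].

### API

Orientations are given as a unit quaternion [w, x, y, z].
In Python, from station import env gives the robot as it stands.
- The arm moves only by the shell command python3 steer.py 'ROWS' [FORCE]. ROWS is a JSON list of rows, 1 to 12 of them, each of 5 numbers: dx, dy, dz in m, then a turn about the tool's z in rad, then the finger opening in m; each row is the pose to reach, as a shift and turn from the pose commanded when the command began, along the tool's axes at that moment; what a row does not reach only later rows make up. A row lasts 1/12 s, in which the tool goes at most 0.0417 m and 0.125 rad, less where a joint would pass 70% of its speed; a pose out of reach is approached as far as the arm can. The fingers move at their own pace and stop on an object; FORCE is the grip in N (left out, the last holds). Time passes only in rows, so rows that do not move let the fingers close. It prints the time, the measured TCP pose, the force, the opening and the grip force at its end. Input that does not fit is refused with a message, and nothing moves.
- env.observe(): the state, without advancing time (a new reading comes with each control period).
- env.grab_frame(name): name is "scene" or "top" or "wrist"; returns the picture (480x640x3 uint8, red, green, blue); there is no depth.
- env.camera_params(name): a dict with "fov_y" (degrees; the focal length in pixels is half the picture's height over the tangent of half this angle, whatever the lens; pixels are square), "cx", "cy" (the principal point, pixels), "dist_coeffs" ([k1, k2, p1, p2, k3] as OpenCV has them; the pictures are not rectified), "R" (3x3) and "t" (3): a world point X has camera coordinates R X + t. Camera axes: x right, y down, z forward; pixel columns grow to the right and rows downward; lengths in m; the calibration is good to about 2 mm. A picture is of the moment at which its call begins: read the wrist's pose just before it. camera_params takes no time and is no camera call; for the wrist camera it gives the pose at the moment of the call.
- env.sign_off(): hands the job in; it is judged then, once.
The state is a dict: "time_s": time; "joint_pos": joint angles; "joint_velocities": joint speeds; "joint_efforts": joint torques, N m; "tcp_pos": TCP position; "tool_rot": TCP orientation; "contact_force": force on the tool from outside, world axes, zero at the start; "torque": the same for the moment, N m; "grip_width": finger opening in m; "finger_force": force on a finger pad.
Only numpy, scipy, OpenCV 4.12 (cv2) and the standard library are available. Lean on these libraries where they do the work, as an engineer would, in place of code of your own. Each camera call takes 0.05 s, during which the arm holds its last target. There are 200 camera calls.

## Working session

There is one attempt and no reset: what is moved stays moved. The work goes in short steps, Python scripts to look and compute and a shell command to move; the robot and the scene stay as the last step left them, time stands still between calls to the robot, and variables do not carry over. Pictures are saved under pics/ and viewed, at most 10 in all, crops included, and the job is handed in when it is done.

```bash
ls; mkdir -p pics
python3 - <<'E'
from station import env
import cv2
for n in("scene","top"):
    cv2.imwrite(f"pics/{n}0.png",env.grab_frame(n)[:,:,::-1])
    p=env.camera_params(n);print(n,p)
o=env.observe();print(o["time_s"],o["tcp_pos"],o["tool_rot"],env.finger_overhang,o["grip_width"])
E
```

```text
pics
station.py
steer.py
scene {'fov_y': 55.97977222702724, 'cx': 319.00559793917137, 'cy': 245.86370478016664, 'dist_coeffs': array([-0.08095664,  0.        ,  0.        ,  0.        ,  0.        ]), 'R': array([[ 0.95021351, -0.31154936,  0.0055936 ],
       [-0.22303644, -0.69256913, -0.68600491],
       [ 0.21759835,  0.65060356, -0.7275754 ]]), 't': array([-0.56081367,  0.24333931,  0.80308323])}
top {'fov_y': 56.42810010545909, 'cx': 321.93851697313886, 'cy': 238.92142086282888, 'dist_coeffs': array([0.02792971, 0.        , 0.        , 0.        , 0.        ]), 'R': array([[ 0.01609267, -0.99977105, -0.01410196],
       [-0.98861051, -0.01379918, -0.14986277],
       [ 0.14963386,  0.01635304, -0.98860623]]), 't': array([0.03059344, 0.62255462, 0.99469164])}
0.1 [0.20274736 0.59066732 0.25518623] [-2.58022061e-04  1.64625066e-01  9.86355788e-01 -8.83237266e-04] 0.025 0.08536896688265115
```

View pics/scene0.png

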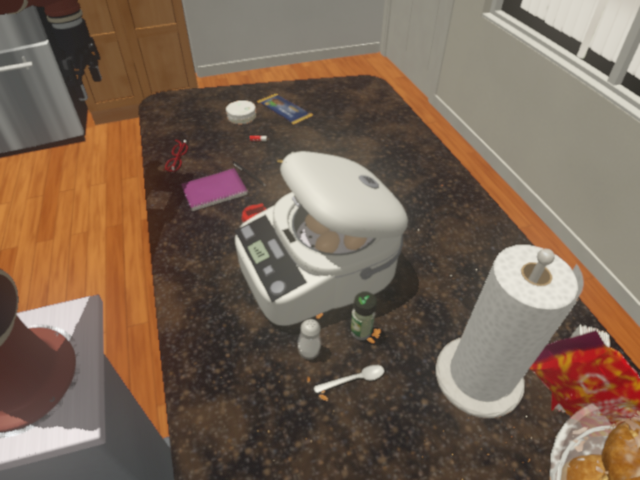

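View pics/top0.png

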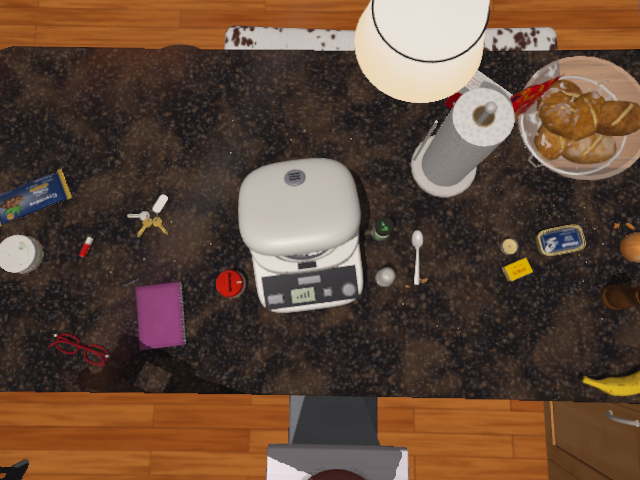

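The top view shows the cooker with its panel near (310,290): steam key about (276,299), start key about (348,290). In the scene view the panel is near (268,258). I'll zoom in on both panels.

Run:
```python
import cv2,numpy as np
a=cv2.imread("pics/top0.png")[255:320,245:370];b=cv2.imread("pics/scene0.png")[200:310,225:315]
a=cv2.resize(a,None,fx=6,fy=6,interpolation=cv2.INTER_CUBIC)
cv2.imwrite("pics/topc.png",a)
cv2.imwrite("pics/scenec.png",cv2.resize(b,None,fx=5,fy=5,interpolation=cv2.INTER_CUBIC))
```

```text
(no output)
```

View pics/topc.png

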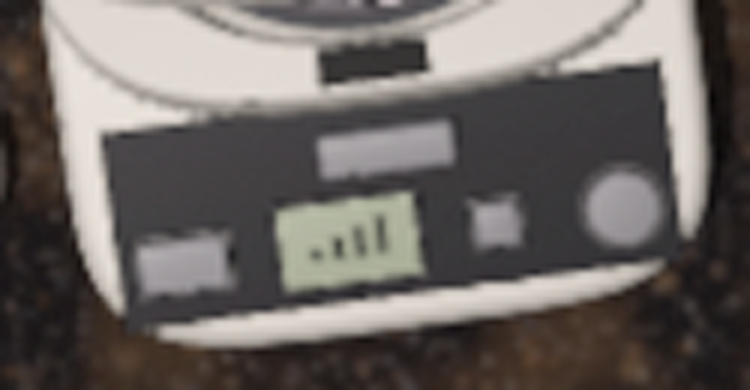

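View pics/scenec.png

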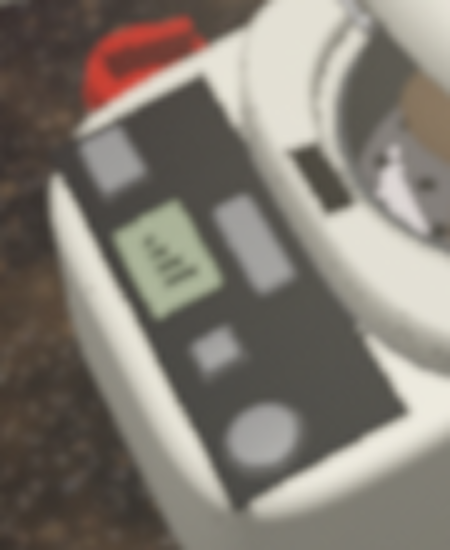

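```bash
cat > h.py <<'E'
import numpy as np,cv2
from station import env
def ray(n,uv,p=None):
    p=p or env.camera_params(n);f=240/np.tan(np.radians(p["fov_y"]/2))
    K=np.array([[f,0,p["cx"]],[0,f,p["cy"]],[0,0,1]])
    x=cv2.undistortPoints(np.array([[uv]],float),K,p["dist_coeffs"])[0,0]
    R=p["R"];d=R.T@np.array([x[0],x[1],1]);return -R.T@p["t"],d/np.linalg.norm(d)
def onz(n,uv,z):
    c,d=ray(n,uv);return c+d*(z-c[2])/d[2]
def tri(a,b):
    A=0;B=0
    for c,d in(a,b):
        M=np.eye(3)-np.outer(d,d);A=A+M;B=B+M@c
    return np.linalg.solve(A,B)
def proj(n,X):
    p=env.camera_params(n);f=240/np.tan(np.radians(p["fov_y"]/2))
    K=np.array([[f,0,p["cx"]],[0,f,p["cy"]],[0,0,1]])
    return cv2.projectPoints(np.array(X,float).reshape(-1,1,3),cv2.Rodrigues(p["R"])[0],p["t"],K,p["dist_coeffs"])[0][:,0]
E
python3 - <<'E'
from h import *
T=dict(steam=(183,264),start=(623,207),cancel=(496,222),rel=(385,150),catch=(373,60))
S=dict(steam=(112,162),start=(262,436),cancel=(215,351),rel=(254,244),catch=(322,178))
P={}
for k in T:
    t=np.array(T[k])/6+[245,255]-.42;s=np.array(S[k])/5+[225,200]-.4
    P[k]=tri(ray("top",t),ray("scene",s))
    print(k,P[k].round(4),onz("top",t,.104).round(4),onz("scene",s,.104).round(4))
y=P["steam"]-P["start"];print(np.linalg.norm(y));y[2]=0;y/=np.linalg.norm(y);x=np.array([y[1],-y[0],0])
print("yaw",np.degrees(np.arctan2(x[1],x[0])))
m=(P["steam"]+P["start"])/2
for k in P:print(k,((P[k]-m)@x).round(4),((P[k]-m)@y).round(4))
o=P["rel"]+.100*x; o[2]=0
o+=((m-o)@y)*y
print("origin",o)
for n in("top","scene"):
  im=cv2.imread(f"pics/{n}0.png")
  for a in(.4,.5,.6,.7,.8):
    h=o+.135*x+[0,0,.137];u=-np.cos(a)*x+np.array([0,0,np.sin(a)]);v=np.sin(a)*x+np.array([0,0,np.cos(a)])
    q=h+.182*u+.042*v; e=h+.224*u
    print(n,a,q.round(3),proj(n,[q,e]).round(0).tolist())
# lid outline front edge
print("footprint front/rear mid top", proj("top",[o-.155*x,o+.155*x]).round(0).tolist())
E
```

```text
steam [0.4807 0.1386 0.1002] [0.4818 0.138  0.104 ] [0.4792 0.1349 0.104 ]
start [ 0.5035 -0.0199  0.1022] [ 0.5046 -0.02    0.104 ] [ 0.502  -0.0212  0.104 ]
cancel [0.4971 0.0259 0.1013] [0.4985 0.0257 0.104 ] [0.4953 0.0236 0.104 ]
rel [0.5226 0.066  0.1112] [0.5238 0.0662 0.104 ] [0.5231 0.0727 0.104 ]
catch [0.5525 0.0699 0.1348] [0.5563 0.0712 0.104 ] [0.5583 0.0997 0.104 ]
0.16012701682908176
yaw 8.164877504257877
steam -0.0 0.0801
start 0.0 -0.0801
cancel 0.0002 -0.0339
rel 0.0311 0.0022
catch 0.0613 0.0018
origin [0.62188632 0.07797457 0.        ]
top 0.4 [0.606 0.076 0.247] [[301.0, 231.0], [305.0, 261.0]]
top 0.5 [0.617 0.077 0.261] [[300.0, 224.0], [304.0, 255.0]]
top 0.6 [0.63  0.079 0.274] [[299.0, 216.0], [303.0, 248.0]]
top 0.7 [0.645 0.081 0.286] [[297.0, 206.0], [302.0, 239.0]]
top 0.8 [0.66  0.083 0.297] [[296.0, 197.0], [300.0, 229.0]]
scene 0.4 [0.606 0.076 0.247] [[315.0, 182.0], [287.0, 201.0]]
scene 0.5 [0.617 0.077 0.261] [[321.0, 174.0], [292.0, 190.0]]
scene 0.6 [0.63  0.079 0.274] [[328.0, 166.0], [297.0, 180.0]]
scene 0.7 [0.645 0.081 0.286] [[335.0, 158.0], [304.0, 170.0]]
scene 0.8 [0.66  0.083 0.297] [[343.0, 151.0], [312.0, 160.0]]
footprint front/rear mid top [[314.0, 306.0], [299.0, 180.0]]
```

The triangulated key spacing is 160.1 mm, which matches the description. The lid edge at about (304,253) in the top view puts the lid near 0.52 rad open. Next: rise, turn the jaws along the cooker's y axis, close the fingers and move over the lid.

```bash
cat > go.py <<'E'
import sys
from h import *
from scipy.spatial.transform import Rotation as Ro
o=env.observe();q=o["tool_rot"];R=Ro.from_quat([q[1],q[2],q[3],q[0]]).as_matrix()
yaw=np.arctan2(R[1,1],R[0,1]);w=np.radians(98.16)
print("t",o["time_s"],"tcp",o["tcp_pos"].round(4),"turn",round(yaw-w,3),"F",o["contact_force"].round(1))
for a in sys.argv[1:]:
    X=np.array(eval(a),float);print(a,"->",(R.T@(X-o["tcp_pos"])).round(4))
E
python3 steer.py '[[0,0,-0.04,-0.12,0.04],[0,0,-0.08,-0.24,0],[0,0,-0.1,-0.36,0],[0,0,-0.1,-0.47,0],[0,0,-0.1,-0.47,0],[0,0,-0.1,-0.47,0]]' 20
python3 go.py .615,.077,.356 .615,.077,.310
```

```text
time_s: 0.6
tcp_pos: [0.2029, 0.5908, 0.3554]
tool_rot: [-0.0, -0.068, 0.998, -0.001]
contact_force: [-0.0, 0.0, -0.4]
grip_width: 0.0123
finger_force: 0.0
t 0.6 tcp [0.2029 0.5908 0.3554] turn -0.006 F [-0.   0.  -0.4]
.615,.077,.356 -> [-3.384e-01 -5.651e-01 -2.000e-04]
.615,.077,.310 -> [-0.3385 -0.565   0.0458]
```

```bash
python3 steer.py '[[-0.02,-0.035,0,0,0],[-0.04,-0.07,0,0,0],[-0.08,-0.14,0,0,0],[-0.16,-0.26,0,0,0],[-0.16,-0.26,0,0,0],[-0.2,-0.33,0,0,0],[-0.24,-0.4,0,0,0],[-0.3,-0.5,0,0,0],[-0.3385,-0.565,0,0,0],[-0.3385,-0.565,0,0,0],[-0.3385,-0.565,0,0,0],[-0.3385,-0.565,0,0,0]]'
python3 go.py .615,.077,.32
```

```text
time_s: 1.6
tcp_pos: [0.5157, 0.2023, 0.354]
tool_rot: [-0.002, -0.068, 0.998, -0.0]
contact_force: [0.8, 0.6, 0.8]
grip_width: -0.0002
finger_force: 0.0
t 1.6 tcp [0.5157 0.2023 0.354 ] turn -0.006 F [0.8 0.6 0.8]
.615,.077,.32 -> [-0.0815 -0.1376  0.0338]
```

```bash
python3 steer.py '[[-0.02,-0.035,0,0,0],[-0.04,-0.07,0,0,0],[-0.06,-0.1,0,0,0],[-0.08,-0.13,0,0,0],[-0.0815,-0.1376,0,0,0],[-0.0815,-0.1376,0.02,0,0],[-0.0815,-0.1376,0.034,0,0],[-0.0815,-0.1376,0.034,0,0],[-0.0815,-0.1376,0.034,0,0]]'
python3 go.py .615,.077,.29
python3 -c "
from h import *
cv2.imwrite('pics/w1.png',env.grab_frame('scene')[100:330,180:480,::-1].repeat(2,0).repeat(2,1))"
```

```text
time_s: 2.35
tcp_pos: [0.6139, 0.0799, 0.3195]
tool_rot: [-0.003, -0.069, 0.998, 0.0]
contact_force: [-0.2, -0.6, -0.7]
grip_width: -0.0001
finger_force: 0.0
t 2.35 tcp [0.6139 0.0799 0.3195] turn -0.003 F [-0.2 -0.6 -0.7]
.615,.077,.29 -> [-0.0008 -0.0031  0.0295]
```

View pics/w1.png

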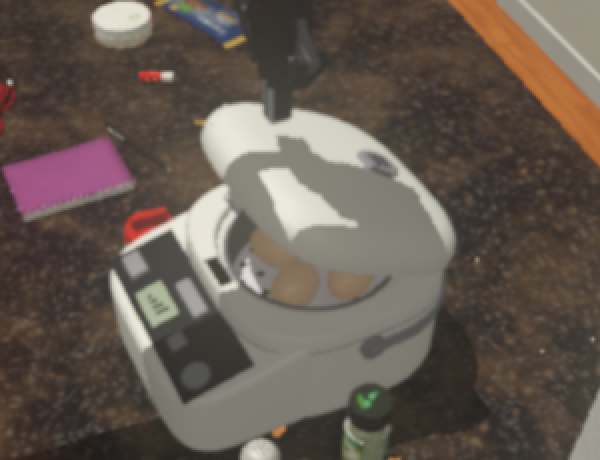

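The closed fingertips, at about (275,118) in the crop, are poised just above the lid's front portion at mid-width. Now down along the lid's arc.

```bash
python3 steer.py '[[0,-0.003,0.01,0,0],[0,-0.003,0.02,0,0],[0,-0.003,0.028,0,0],[0.001,-0.003,0.034,0,0],[0.003,-0.003,0.04,0,0],[0.005,-0.003,0.045,0,0],[0.007,-0.003,0.05,0,0],[0.007,-0.003,0.05,0,0]]'
python3 go.py .615,.077,.29
```

```text
time_s: 3.07
tcp_pos: [0.6082, 0.0754, 0.2719]
tool_rot: [-0.0, -0.07, 0.998, -0.0]
contact_force: [-0.2, 0.2, 0.5]
grip_width: -0.0003
finger_force: 0.1
t 3.0667 tcp [0.6082 0.0754 0.2719] turn -0.003 F [-0.2  0.2  0.5]
.615,.077,.29 -> [-0.0069  0.0006 -0.0181]
```

```bash
python3 steer.py '[[0.003,0,0.006,0,0],[0.006,0,0.012,0,0],[0.009,0,0.018,0,0],[0.012,0,0.024,0,0],[0.015,0,0.03,0,0],[0.018,0,0.035,0,0],[0.02,0,0.04,0,0],[0.02,0,0.04,0,0]]'
python3 -c "
from h import *
cv2.imwrite('pics/w2.png',env.grab_frame('scene')[100:330,180:480,::-1].repeat(2,0).repeat(2,1))"
```

```text
time_s: 3.73
tcp_pos: [0.5886, 0.0725, 0.2313]
tool_rot: [-0.0, -0.069, 0.998, -0.0]
contact_force: [0.7, -0.7, -0.2]
grip_width: -0.0002
finger_force: 0.3
```

View pics/w2.png

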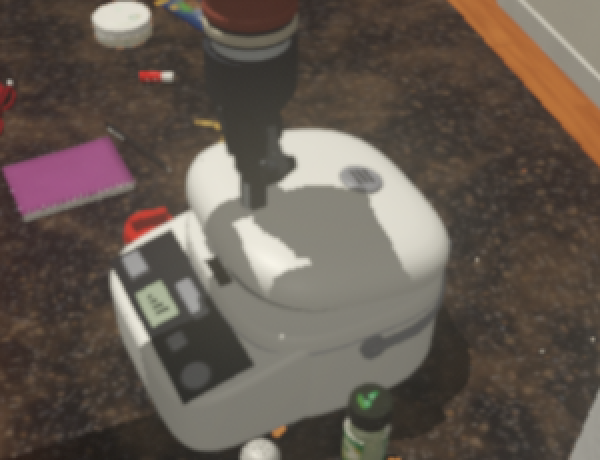

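The lid has followed the fingertips nearly down (fingertip at about (253,200)), and the cooker has not shifted. I'll continue gently to the catch.

```bash
python3 steer.py '[[0.003,0,0.005,0,0],[0.005,0,0.01,0,0],[0.007,0,0.014,0,0],[0.009,0,0.018,0,0],[0.01,0,0.02,0,0],[0.01,0,0.022,0,0]]'; python3 steer.py '[[0,0,0.001,0,0],[0,0,0.002,0,0],[0,0,0.003,0,0],[0,0,0.003,0,0]]'
```

```text
time_s: 4.28
tcp_pos: [0.5786, 0.0713, 0.2103]
tool_rot: [-0.0, -0.07, 0.998, -0.0]
contact_force: [-2.4, -0.4, 13.6]
grip_width: 0.0004
finger_force: 6.2
time_s: 4.62
tcp_pos: [0.5783, 0.0712, 0.2086]
tool_rot: [-0.001, -0.07, 0.998, -0.0]
contact_force: [-4.1, 0.3, 10.8]
grip_width: -0.0003
finger_force: 5.4
```

```bash
for i in 1; do python3 steer.py '[[0,0,0.001,0,0],[0,0,0.002,0,0],[0,0,0.002,0,0]]' | grep -E "tcp|contact"; done; python3 steer.py '[[0,0,0.001,0,0],[0,0,0.0015,0,0],[0,0,0.0015,0,0]]' | grep -E "tcp|contact"
```

```text
tcp_pos: [0.5775, 0.0711, 0.2053]
contact_force: [-4.4, -1.3, 6.3]
tcp_pos: [0.5774, 0.0711, 0.2026]
contact_force: [-3.8, -0.6, 2.8]
```

```bash
python3 steer.py '[[0,0,0.001,0,0],[0,0,0.0015,0,0],[0,0,0.0015,0,0]]' | grep -E "tcp|contact"; python3 steer.py '[[0,0,0.001,0,0],[0,0,0.001,0,0],[0,0,0.001,0,0]]' | grep -E "tcp|contact"
```

```text
tcp_pos: [0.5787, 0.0713, 0.2013]
contact_force: [-0.0, 0.2, -0.4]
tcp_pos: [0.5791, 0.0713, 0.2009]
contact_force: [0.3, 1.0, -0.0]
```

```bash
python3 steer.py '[[0,0,0.001,0,0],[0,0,0.002,0,0],[0,0,0.002,0,0]]' | grep -E "tcp|contact"; python3 -c "
from h import *
cv2.imwrite('pics/w3.png',env.grab_frame('scene')[100:330,180:480,::-1].repeat(2,0).repeat(2,1))"
```

```text
tcp_pos: [0.5792, 0.0713, 0.1999]
contact_force: [-2.3, -0.6, 3.0]
```

View pics/w3.png

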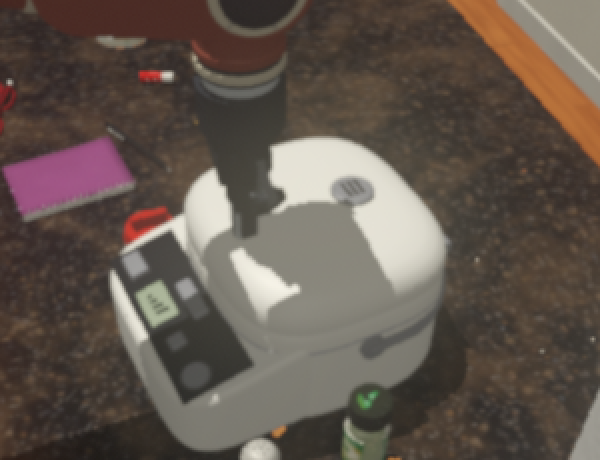

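The lid now looks flush along its seam. I'll push slightly more, then lift off and check that it stays down.

```bash
python3 steer.py '[[0,0,0.001,0,0],[0,0,0.0015,0,0],[0,0,0.0015,0,0]]' | grep -E "tcp|contact"; python3 steer.py '[[0,0,-0.003,0,0],[0,0,-0.02,0,0],[0,0,-0.05,0,0],[0,0,-0.05,0,0],[0,0,-0.05,0,0],[0,0,-0.05,0,0]]'| grep -E "tcp|contact"; python3 -c "
from h import *
cv2.imwrite('pics/w4.png',env.grab_frame('scene')[100:330,180:480,::-1].repeat(2,0).repeat(2,1))"; python3 go.py .477,.138,.25 .4995,-.020,.25
```

```text
tcp_pos: [0.5791, 0.0713, 0.1993]
contact_force: [-4.0, 0.6, 7.4]
tcp_pos: [0.5789, 0.0713, 0.2471]
contact_force: [-0.1, 0.0, -0.3]
t 6.7167 tcp [0.5785 0.0713 0.2463] turn -0.003 F [-0.2 -0.  -0.3]
.477,.138,.25 -> [ 0.0913  0.0802 -0.0035]
.4995,-.020,.25 -> [ 0.0909 -0.0794 -0.0035]
```

View pics/w4.png

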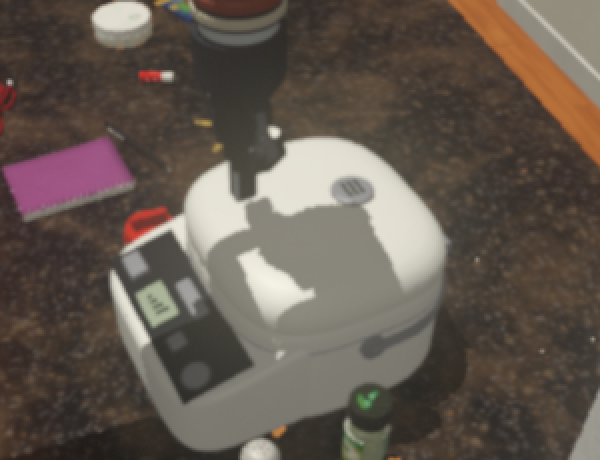

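With the fingers off, the lid stays shut and the panel is at the same pixels as before (steam key about (135,264), start key about (195,376)). Now over the steam key, aimed 4 mm to the front of its middle because of the slope.

```bash
python3 steer.py '[[0.02,0.017,-0.003,0,0],[0.05,0.044,-0.003,0,0],[0.075,0.066,-0.003,0,0],[0.0913,0.08,0,0,0],[0.0913,0.08,0.03,0,0],[0.0913,0.08,0.07,0,0],[0.0913,0.08,0.095,0,0],[0.0913,0.08,0.1,0,0],[0.0913,0.08,0.1,0,0],[0.0913,0.08,0.1,0,0]]'; python3 go.py .477,.138,.129
```

```text
time_s: 7.55
tcp_pos: [0.4778, 0.1378, 0.1482]
tool_rot: [-0.0, -0.069, 0.998, 0.0]
contact_force: [0.8, -0.1, 0.8]
grip_width: 0.0002
finger_force: 0.0
t 7.55 tcp [0.4778 0.1378 0.1482] turn -0.003 F [ 0.8 -0.1  0.8]
.477,.138,.129 -> [0.0008 0.0003 0.0192]
```

```bash
python3 steer.py '[[0,0,0.008,0,0],[0,0,0.014,0,0],[0,0,0.017,0,0],[0,0,0.017,0,0]]'| grep -E "tcp|contact"; python3 steer.py '[[0,0,0.001,0,0],[0,0,0.002,0,0],[0,0,0.002,0,0]]'| grep -E "tcp|contact";  python3 steer.py '[[0,0,0.001,0,0],[0,0,0.0015,0,0],[0,0,0.0015,0,0]]'| grep -E "tcp|contact"
```

```text
tcp_pos: [0.4773, 0.1378, 0.1304]
contact_force: [0.5, -0.4, 0.2]
tcp_pos: [0.478, 0.1379, 0.1293]
contact_force: [-0.4, 0.2, 1.0]
tcp_pos: [0.4781, 0.1379, 0.1279]
contact_force: [1.4, 0.3, 2.1]
```

```bash
python3 steer.py '[[0,0,0.001,0,0],[0,0,0.0015,0,0],[0,0,0.0015,0,0]]'| grep -E "tcp|contact";  python3 steer.py '[[0,0,0.001,0,0],[0,0,0.001,0,0],[0,0,0.001,0,0]]'| grep -E "tcp|contact"
```

```text
tcp_pos: [0.4782, 0.1379, 0.1264]
contact_force: [1.7, 0.6, 4.6]
tcp_pos: [0.4783, 0.1379, 0.1258]
contact_force: [0.6, -0.3, 6.4]
```

```bash
python3 steer.py '[[0,0,0.001,0,0],[0,0,0.0015,0,0],[0,0,0.0015,0,0]]'| grep -E "tcp|contact";  python3 steer.py '[[0,0,-0.005,0,0],[0,0,-0.015,0,0],[0,0,-0.03,0,0],[0,0,-0.03,0,0],[0,0,-0.03,0,0]]'| grep -E "tcp|contact"; python3 go.py .477,.138,.15 .4998,-.0205,.15
```

```text
tcp_pos: [0.4785, 0.138, 0.1255]
contact_force: [-2.6, -0.6, 11.8]
tcp_pos: [0.4774, 0.1378, 0.1534]
contact_force: [-0.0, -1.5, -0.3]
t 9.55 tcp [0.4774 0.1378 0.1534] turn -0.003 F [-0.  -1.5 -0.3]
.477,.138,.15 -> [0.0004 0.0002 0.0034]
.4998,-.0205,.15 -> [-0.0002 -0.1599  0.0034]
```

The key hit its stop: force rose to 12 N after about 4.5 mm of travel. Next, 160 mm sideways to the start key.

```bash
python3 steer.py '[[0,-0.025,-0.005,0,0],[0,-0.06,-0.005,0,0],[0,-0.1,-0.005,0,0],[0,-0.135,-0.005,0,0],[0,-0.155,-0.005,0,0],[0,-0.16,0,0,0],[0,-0.16,0.01,0,0],[0,-0.16,0.017,0,0],[0,-0.16,0.02,0,0],[0,-0.16,0.02,0,0]]'| grep -E "tcp|contact"; python3 go.py .4998,-.0205,.15; python3 -c "
from h import *
cv2.imwrite('pics/w5.png',env.grab_frame('scene')[100:330,180:480,::-1].repeat(2,0).repeat(2,1))"
```

```text
tcp_pos: [0.4983, -0.0192, 0.131]
contact_force: [-0.5, 1.2, -0.1]
t 10.3833 tcp [ 0.4983 -0.0192  0.131 ] turn -0.001 F [-0.5  1.2 -0.1]
.4998,-.0205,.15 -> [-0.0013 -0.0015 -0.019 ]
```

View pics/w5.png

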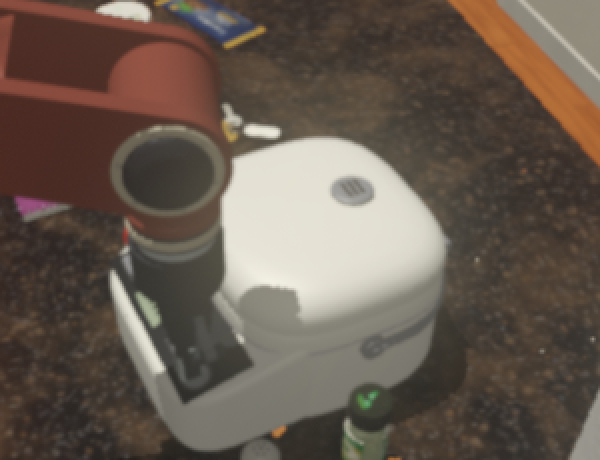

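The fingertips, at about (190,375), stand on the round start key. The lid is shut and the cancel key is clear of them. Now pressing.

```bash
python3 steer.py '[[0,0,0.001,0,0],[0,0,0.002,0,0],[0,0,0.003,0,0],[0,0,0.003,0,0]]'| grep -E "tcp|contact";  python3 steer.py '[[0,0,0.001,0,0],[0,0,0.0015,0,0],[0,0,0.0015,0,0]]'| grep -E "tcp|contact"; python3 steer.py '[[0,0,0.001,0,0],[0,0,0.001,0,0],[0,0,0.001,0,0]]'| grep -E "tcp|contact"
```

```text
tcp_pos: [0.4998, -0.0204, 0.1304]
contact_force: [0.0, 0.2, -0.2]
tcp_pos: [0.5001, -0.0206, 0.1292]
contact_force: [-0.9, 0.9, 1.5]
tcp_pos: [0.5002, -0.0207, 0.1283]
contact_force: [0.4, 0.2, 2.9]
```

```bash
python3 steer.py '[[0,0,0.001,0,0],[0,0,0.0015,0,0],[0,0,0.0015,0,0]]'| grep -E "tcp|contact";  python3 steer.py '[[0,0,0.001,0,0],[0,0,0.0015,0,0],[0,0,0.0015,0,0]]'| grep -E "tcp|contact"
```

```text
tcp_pos: [0.5002, -0.0207, 0.1267]
contact_force: [1.8, 1.3, 4.2]
tcp_pos: [0.5003, -0.0207, 0.1256]
contact_force: [1.6, 0.6, 4.6]
```

```bash
python3 steer.py '[[0,0,0.001,0,0],[0,0,0.0015,0,0],[0,0,0.0015,0,0]]'| grep -E "tcp|contact"; python3 steer.py '[[0,0,0.0005,0,0],[0,0,0.001,0,0],[0,0,0.001,0,0]]'| grep -E "tcp|contact"
```

```text
tcp_pos: [0.5005, -0.0207, 0.1253]
contact_force: [-1.6, 1.7, 12.3]
tcp_pos: [0.5006, -0.0207, 0.1251]
contact_force: [-5.1, 2.4, 16.5]
```

The start key is on its stop too. Withdraw upward and check.

```bash
python3 steer.py '[[0,0,-0.005,0,0],[0,0,-0.02,0,0],[0,0,-0.05,0,0],[0,0,-0.09,0,0],[0,0,-0.13,0,0],[0,0,-0.15,0,0],[0,0,-0.15,0,0],[0,0,-0.15,0,0]]'| grep -E "tcp|contact"; python3 steer.py '[[0.03,-0.03,0,0,0],[0.06,-0.06,0,0,0],[0.09,-0.09,0,0,0],[0.09,-0.12,0,0,0],[0.09,-0.15,0,0,0],[0.09,-0.15,0,0,0],[0.09,-0.15,0,0,0]]'| grep -E "time|tcp|contact"; python3 -c "
from h import *
cv2.imwrite('pics/w6.png',env.grab_frame('top')[130:340,190:460,::-1].repeat(2,0).repeat(2,1))"
```

```text
tcp_pos: [0.4997, -0.0208, 0.2728]
contact_force: [0.4, -0.6, -1.2]
time_s: 13.52
tcp_pos: [0.4299, -0.1821, 0.2691]
contact_force: [0.0, 0.8, 0.0]
```

View pics/w6.png

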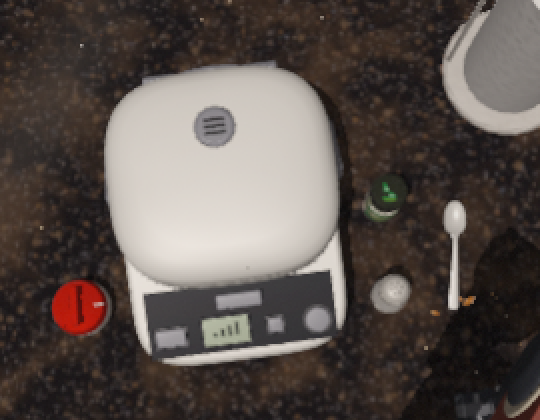

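The lid is shut and the keys are up: steam at (171,337) in the crop, which is (276,299) in the full picture, unchanged. Everything beside the cooker is in place and the arm is clear.

```bash
python3 -c "
from station import env
print(env.sign_off())"
```

```text
the job is handed in; nothing more can be done
None
```

I pushed the lid shut until it caught, then pressed the steam key and the start key down to their stops. The job was handed in at about 13.6 s with the cooker and the things round it in place; the hand-in gave no verdict.

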